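# Fit the suction sleeve on its port under stop

## Task

Press the red mushroom stop button until it stays down, then, while it is down, push the white sleeve with the blue band onto the spigot of the port with the blue collar until it sits fully home on the collar. Then turn the red button clockwise so that it springs back up, and leave the sleeve seated upright and the two white bottles where they are.

Things in the scene. Friction and masses are not known exactly. Their poses are not given: they have to be found in the camera images.
- sleeve: rigid straight tube standing upright and loose, white with a blue band round its lower 16 mm; 38 mm outside diameter, 95 mm tall, bore 23 mm right through, about 90 g; origin at the centre of its lower end, z along the tube
- sleeve_top (a point): centre of the sleeve's upper end, 95 mm above its origin
- port_blue: the port to use: fixed grey round foot (84 mm wide) with a blue collar of 50 mm diameter and a brass spigot of 20 mm diameter standing straight up from it; origin at the centre of its underside on the bench; it changes places with the orange port
- port_blue_seat (a point): centre of the blue collar's upper face, 40 mm above the bench, where the sleeve's lower end must rest
- port_blue_tip (a point): top of the brass spigot, 85 mm above the bench; the top 7 mm taper to 10 mm diameter
- port_orange: the wrong port: same foot, with an orange collar and a 30 mm brass spigot, too thick for the sleeve; 85 mm tall; origin under its centre
- stop_box: fixed grey and yellow box, 84 x 84 mm, its yellow top 56 mm above the bench, with a black ring of 36 mm diameter on it up to 62 mm, and the red mushroom button in the middle; origin at the centre of its underside
- stop_head (a point): centre of the top face of the red mushroom head (44 mm diameter, 18 mm thick, ribbed edge to grip); 94 mm above the bench when up, 87 mm when latched down; moves with the head
- stop_button (a joint): how far the mushroom head is pressed, m: 0 up, latched at 0.007, stop at 0.008; pressing fully takes about 4 N, it must go almost to the stop to latch
- stop_knob (a joint): turn of the mushroom head, rad, clockwise seen from above: 0 at rest, the latch lets go at about 0.7 and the head springs up as soon as the grip no longer holds it down, stop at 1.0; it creeps back by itself when let go
- wash_bottle: bystander: white wash bottle with a red cap and a bent spout, 160 mm tall, origin under it
- hdpe_bottle: bystander: squat white bottle, 77 mm wide, 63 mm tall, origin under its centre
Mind the look-alikes: they are no part of the job. Of the things that look like the sleeve, take the one that is farthest to the robot's left at the start. What is shaped like the stop_box but purple is not meant.

How it is judged:
By the outcome, as a careful person would: the job done as asked, in the order asked, and still so for the second after the job is handed in, with the robot touching nothing.
It also fails if it takes over 58 s, if anything falls off the work surface, if the arm or the gripper's body presses on something with over 40 N, if the wrist force passes 120 N, or if a joint passes its speed limit or range.

## Robot

A 6-joint arm with a two-finger parallel gripper is mounted at the origin on a cart in front of the work surface, level with it; the furniture and walls round the work are solid. World frame = base frame: x ahead of the robot, y to its left, z up, the work surface at z = 0. Lengths are in mm, angles in rad, forces in N, time in s.
With the tool pointing down it reaches from about 300 to 775 mm from the base axis. Payload 14.6 kg.
Tool frame: the origin (TCP) lies midway between the tips of the shut fingers; the grasp point (between the pads) lies manip.grasp_offset behind it (manip.grasp_offset is the distance from the TCP to the grasp point, in mm); z points along the fingers, y is the direction in which the jaws open and shut (so a half turn about z gives the same grasp; the last joint's range is limited). The gripper opens to 94 mm and grips with 3 to 60 N. Pads are 16 mm wide; open, the fingers measure 119 mm over their backs; the gripper's body (75 mm by 177 mm) begins 78 mm behind the grasp point.
Start: joints at [-1.338, 0.3, 1.521, -0, 1.321, -0.067], TCP at [162.424, -525.459, 180.846] pointing down, gripper open.
Joint ranges: [-3.03, 3.03], [-0.79, 2.21], [0.23, 2.52], [-1.04, 4.18], [0, 3.07], [-2.55, 2.55]. Speed limits (rad/s): [2.22, 2.22, 2.57, 3.14, 3.14, 3.14].

## Interface

Orientations are given as [roll, pitch, yaw] about the fixed x, y, z axes, in that order (R = Rz(yaw) Ry(pitch) Rx(roll)).
In Python, from cell import monitor, vision, order, manip gives the robot as it stands.
- The arm moves only by the shell command python3 -m jog 'ROWS' [FORCE]. ROWS is JSON, a list of rows, each a list of 7 numbers: the shift along the tool's x, y, z in cm, then the turn, a rotation vector about the tool's x, y, z in rad, then the opening in per cent of the stroke, from 0 (shut) to 100 (fully open). In form: [[tx, ty, tz, rx, ry, rz, jaw], ...]. A call has 1 to 8 rows; each row shifts and turns the commanded pose from where the row before left it, along the tool's axes as they then stand; what a row does not reach is not made up. A row lasts 1/10 s, in which the tool goes at most 50 mm and 8.59 degrees, less where a joint would pass 70% of its speed; a pose out of reach is approached as far as the arm can. A call is refused whole if a number of a shift passes 5 or a number of a turn 0.15, either way. A call with a gripper value outside its range is refused whole. The fingers move at their own pace and stop on an object; FORCE is the grip in N (left out, the last holds). Time passes only in rows, so rows that do not move let the fingers close. It gives the time, the measured TCP pose, the force and the opening at its end, in the units of the state.
- monitor.read_state(): the state, without advancing time (a new reading comes with each control period).
- vision.camera(name): name is "scene" or "top" or "wrist"; returns a dict with "color" (400x640x3 uint8, blue, green, red), "fx", "fy", "cx", "cy" (pixels), "distortion" ([k1, k2, p1, p2, k3] as OpenCV has them; the pictures are not rectified), "cam_to_world" (4x4, takes a point from camera to world coordinates); the wrist camera has in their place "tool_from_camera" (4x4, takes a point from camera to tool coordinates, whose origin is the TCP and whose axes are the flange's). Camera axes: x right, y down, z forward; pixel columns grow to the right and rows downward; lengths in mm; the calibration is good to about 2 mm. A picture is of the moment at which its call begins: read the wrist's pose just before it. There is no depth.
- order.sign_off(): hands the job in, once; it reports no verdict.
The state is a dict: "clock": time; "joints": joint angles; "qd": joint speeds; "effort": joint torques, N m; "eef_pos": TCP position; "eef_rot": TCP orientation; "wrist_force": force on the tool from outside, world axes, zero at the start; "moment": the same for the moment, N m; "finger_gap": finger opening in mm.
Only numpy, scipy, OpenCV 4.12 (cv2) and the standard library are available. Lean on these libraries where they do the work, as an engineer would, in place of code of your own. Each camera call takes 0.05 s, during which the arm holds its last target.

## Working session

There is one attempt and no reset: what is moved stays moved. The work goes in short steps, Python scripts to look and compute and a shell command to move; the robot and the scene stay as the last step left them, time stands still between calls to the robot, and variables do not carry over. Pictures are saved under pics/ and viewed, and the job is handed in when it is done.

```bash
ls; mkdir -p pics; cat > h.py <<'E'
import numpy as np, cv2, json
from cell import monitor, vision, order, manip
def snap(name,fn):
    c=vision.camera(name); cv2.imwrite('pics/'+fn,c['color']); return c
def ray(c,u,v,T=None):
    K=np.array([[c['fx'],0,c['cx']],[0,c['fy'],c['cy']],[0,0,1]])
    p=cv2.undistortPoints(np.array([[[u,v]]],float),K,np.array(c['distortion'],float))[0,0]
    T=np.array(c['cam_to_world']) if T is None else T
    d=T[:3,:3]@np.array([p[0],p[1],1]); return T[:3,3],d
def at_z(c,u,v,z,T=None):
    o,d=ray(c,u,v,T); return o+d*(z-o[2])/d[2]
E
python3 - <<'E'
from h import *
import pickle
print(monitor.read_state()); print(manip.grasp_offset)
d={}
for n in['scene','top','wrist']:
    d[n]=snap(n,n+'0.png')
    print(n,{k:v for k,v in d[n].items() if k!='color'})
pickle.dump(d,open('c0.pkl','wb'))
E
```

```text
pics
{'clock': 0.0, 'joints': array([-1.33757264e+00,  3.00444361e-01,  1.52153749e+00,  3.70844405e-05,
        1.32068616e+00, -6.65801179e-02]), 'qd': array([ 3.65810945e-04, -3.31148485e-04,  2.75782831e-06, -1.99139426e-03,
        3.25350112e-04, -4.04355618e-04]), 'effort': array([ 2.47311807e-03, -5.31799042e+01, -3.52732766e+01,  7.09143095e-02,
        2.44248554e-02, -2.98726172e-05]), 'eef_pos': array([ 162.38912636, -525.20172415,  180.31944791]), 'eef_rot': array([-3.14052207e+00, -1.07385531e-04,  2.99794544e-01]), 'wrist_force': array([-0.13028405, -1.03194113,  0.61253268]), 'moment': array([ 0.01467312,  0.03440402, -0.06190783]), 'finger_gap': 94.06007114725635}
18.8
scene {'fx': 434.73261870685434, 'fy': 434.73261870685434, 'cx': 316.1426259107512, 'cy': 205.9009283136509, 'distortion': array([-0.08340287,  0.        ,  0.        ,  0.        ,  0.        ]), 'cam_to_world': array([[-8.64318721e-01, -2.04534376e-01,  4.59476699e-01,
        -1.14063169e+02],
       [-5.02307273e-01,  3.97023251e-01, -7.68153593e-01,
         9.67130379e+02],
       [-2.53091168e-0
[... 561 characters left out ...]
3084758e-02, -9.98820150e-01,
         1.94037944e+03],
       [ 0.00000000e+00,  0.00000000e+00,  0.00000000e+00,
         1.00000000e+00]])}
wrist {'fx': 303.9147614222239, 'fy': 303.9147614222239, 'cx': 321.3609288092234, 'cy': 200.67929902912732, 'distortion': array([-0.00048085,  0.        ,  0.        ,  0.        ,  0.        ]), 'tool_from_camera': array([[ 1.61961422e-04, -9.62745832e-01, -2.70407907e-01,
         7.87417446e+01],
       [ 9.99999801e-01,  3.20611559e-04, -5.42536104e-04,
         1.11644282e-01],
       [ 6.09020274e-04, -2.70407765e-01,  9.62745693e-01,
        -2.03445943e+02],
       [ 0.00000000e+00,  0.00000000e+00,  0.00000000e+00,
         1.00000000e+00]])}
```

View pics/scene0.png

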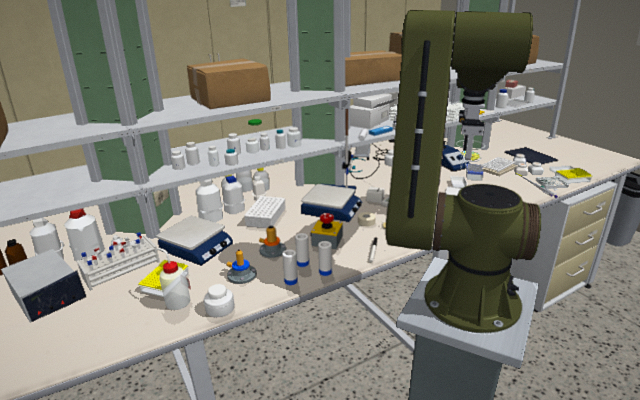

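View pics/top0.png

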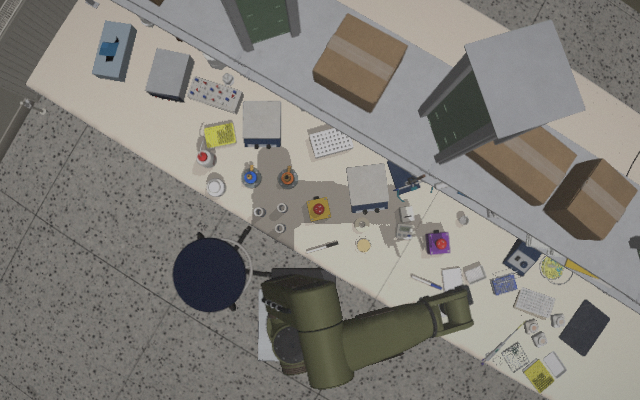

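View pics/wrist0.png

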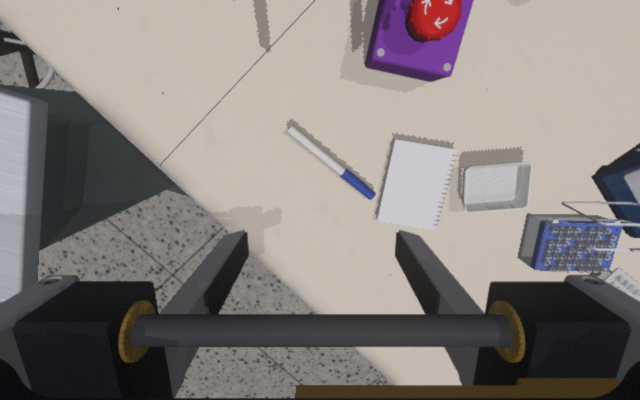

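```bash
python3 - <<'E'
import cv2,pickle
d=pickle.load(open('c0.pkl','rb'))
a=d['top']['color'][140:250,190:350]; cv2.imwrite('pics/tz.png',cv2.resize(a,None,fx=5,fy=5,interpolation=cv2.INTER_CUBIC))
a=d['scene']['color'][200:320,150:350]; cv2.imwrite('pics/sz.png',cv2.resize(a,None,fx=4,fy=4,interpolation=cv2.INTER_CUBIC))
from h import *
t=d['top'];s=d['scene']
for n,u,v,z in [('s1',259,211,95),('s2',281,208,95),('s3',280,228,95),('blue tip',251,175,85),('orange',288,175,85),('red',318.5,209,94),('wash',205,157,160),('hdpe',216,186,63)]:
    print(n,at_z(t,u,v,z))
E
```

```text
s1 [465.35594608 148.82272983  95.        ]
s2 [478.49083461  62.35966685  95.        ]
s3 [400.04489619  64.87502196  95.        ]
blue tip [607.8747862 185.118406   85.       ]
orange [609.7831545   37.93907256  85.        ]
red [476.83075026 -84.82791581  94.        ]
wash [668.03259851 353.652856   160.        ]
hdpe [563.80233311 329.48381736  63.        ]
```

View pics/tz.png

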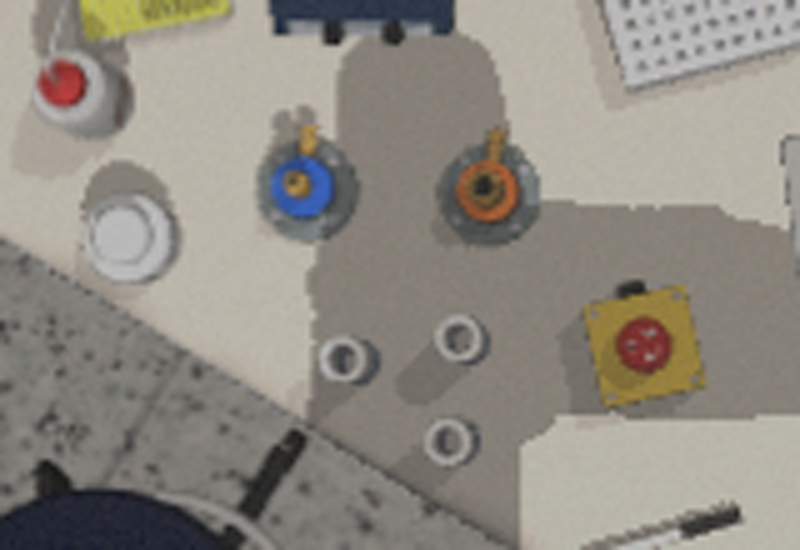

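View pics/sz.png

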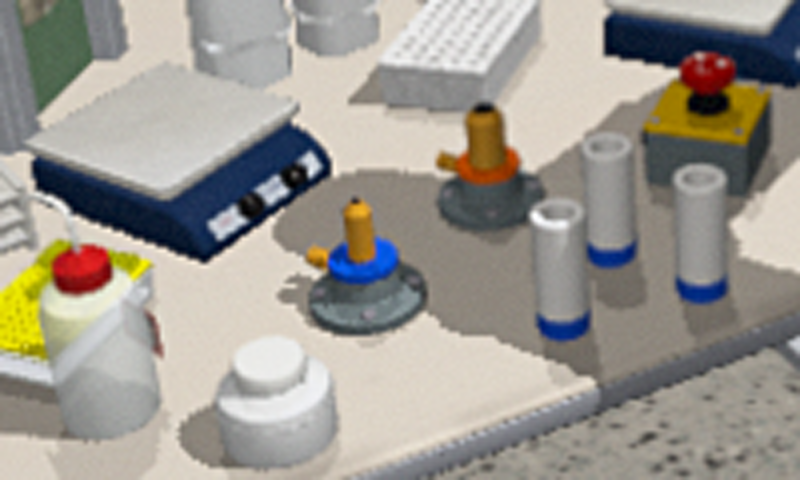

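```bash
python3 -m jog '[[3.9,-3.0,-0.3,0,0,0,100],[3.9,-3.0,-0.3,0,0,0,100],[3.9,-3.0,-0.3,0,0,0,100],[3.9,-3.0,-0.3,0,0,0,100],[3.9,-3.0,-0.3,0,0,0,100],[3.9,-3.0,-0.3,0,0,0,100],[3.9,-3.0,-0.3,0,0,0,100],[3.9,-3.0,-0.3,0,0,0,100]]'; python3 -m jog '[[0,0,0,0,0,-0.15,60],[0,0,0,0,0,-0.15,20],[0,0,0,0,0,-0.15,0],[0,0,0,0,0,-0.15,0],[0,0,0,0,0,-0.15,0],[0,0,0,0,0,-0.15,0],[0,0,0,0,0,-0.15,0],[0,0,0,0,0,-0.15,0]]'
python3 -m jog '[[0,0,0,0,0,-0.1,0],[0,0,0,0,0,-0.1,0],[0,0,0,0,0,0,0],[0,0,0,0,0,0,0]]'
cat >> h.py <<'E'
from scipy.spatial.transform import Rotation as Ro
def wsnap(fn):
    s=monitor.read_state(); c=snap('wrist',fn)
    T=np.eye(4);T[:3,:3]=Ro.from_euler('xyz',s['eef_rot']).as_matrix();T[:3,3]=s['eef_pos']
    c['T']=T@np.array(c['tool_from_camera']); c['tool']=T
    import pickle; pickle.dump(c,open('last.pkl','wb'))
    print(s['clock'],s['eef_pos'].round(1),s['eef_rot'].round(4),s['wrist_force'].round(1),round(s['finger_gap'],1),s['joints'].round(2))
    return c
E
python3 - <<'E'
from h import *
wsnap('w1.png')
E
```

```text
clock: 0.95
eef_pos: [390.3, -202.2, 205.1]
eef_rot: [3.141, -0.0, 0.3]
wrist_force: [1.8, -1.2, -0.5]
finger_gap: 94.1
clock: 1.75
eef_pos: [389.5, -203.9, 204.7]
eef_rot: [-3.141, -0.0, 1.506]
wrist_force: [-0.6, 0.1, 1.1]
finger_gap: 33.4
clock: 2.15
eef_pos: [389.6, -204.0, 204.8]
eef_rot: [-3.141, -0.0, 1.697]
wrist_force: [0.2, 0.4, 0.5]
finger_gap: 2.0
2.15 [ 389.6 -204.   204.8] [-3.1414e+00 -1.0000e-04  1.6968e+00] [0.2 0.4 0.5] 2.0 [-0.57  0.03  1.78  0.    1.33 -0.69]
```

View pics/w1.png

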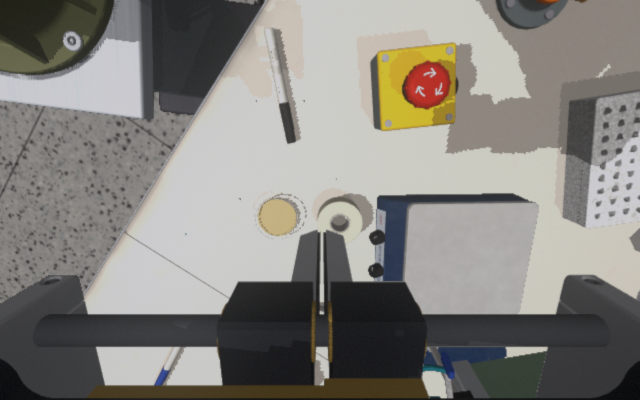

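```bash
cat >> h.py <<'E'
def last():
    import pickle; return pickle.load(open('last.pkl','rb'))
def totool(c,p):
    return (np.linalg.inv(c['tool'])@np.append(p,1))[:3]
E
python3 - <<'E'
from h import *
c=last(); im=c['color']
hsv=cv2.cvtColor(im,cv2.COLOR_BGR2HSV)
m=((hsv[...,0]<6)|(hsv[...,0]>174))&(hsv[...,1]>150)&(hsv[...,2]>60); m[:, :370]=0; m[140:]=0;m[:,490:]=0
m=cv2.morphologyEx(m.astype(np.uint8),cv2.MORPH_CLOSE,np.ones((9,9)))
k=cv2.findContours(m,0,1)[0]; k=max(k,key=cv2.contourArea); print(cv2.minEnclosingCircle(k),cv2.boundingRect(k),cv2.fitEllipse(k))
(u,v),_,_=cv2.fitEllipse(k)
p=at_z(c,u,v,90); print(p,totool(c,p))
# box corners
for q in [(377,51),(456,43),(457,125),(380,131)]: print(at_z(c,*q,56))
E
```

```text
((426.1764831542969, 83.82353210449219), 24.455406188964844) (404, 62, 47, 46) ((426.7932434082031, 84.63682556152344), (41.55596160888672, 47.182743072509766), 44.313724517822266)Traceback (most recent call last):
  File "<stdin>", line 8, in <module>
  File "h.py", line 11, in at_z
    o,d=ray(c,u,v,T); return o+d*(z-o[2])/d[2]
        ~~~^^^^^^^^^
  File "h.py", line 8, in ray
    T=np.array(c['cam_to_world']) if T is None else T
               ~^^^^^^^^^^^^^^^^
KeyError: 'cam_to_world'
```

```bash
sed -i "s/T=np.array(c\['cam_to_world'\]) if T is None else T/T=c['T'] if 'T' in c else np.array(c['cam_to_world'])/" h.py
python3 - <<'E'
from h import *
c=last()
for u,v in[(427.5,85),(426.5,84)]:
  for z in (85,94):
    p=at_z(c,u,v,z); print(p,totool(c,p))
P=[at_z(c,*q,56) for q in [(377,51),(456,43),(457,125),(380,131)]]
print(np.round(P,1),np.mean(P,0))
E
```

```text
[481.02427266 -83.51745092  85.        ] [108.00902386 105.88240176 119.76373826]
[478.20550089 -84.70131829  94.        ] [107.19009431 102.9357992  110.76407693]
[479.82998539 -82.72559066  85.        ] [108.94472443 104.7971234  119.76403221]
[477.04446814 -83.93150711  94.        ] [108.09974062 101.88074005 110.76436269]
[[ 429.7  -53.3   56. ]
 [ 510.7  -35.3   56. ]
 [ 532.3 -116.9   56. ]
 [ 447.5 -134.3   56. ]] [480.0678782  -84.97685475  56.        ]
```

```bash
python3 -m jog '[[3.6,3.4,0,0,0,0,0],[3.6,3.4,0,0,0,0,0],[3.6,3.45,0,0,0,0,0],[0,0,2.5,0,0,0,0],[0,0,2.5,0,0,0,0],[0,0,2.5,0,0,0,0],[0,0,2.0,0,0,0,0],[0,0,0,0,0,0,0]]'; python3 - <<'E'
from h import *
wsnap('w2.png')
E
```

```text
clock: 3.0
eef_pos: [476.1, -83.4, 107.6]
eef_rot: [-3.137, -0.002, 1.698]
wrist_force: [0.1, -0.9, -0.5]
finger_gap: 0.6
3.0 [476.1 -83.4 107.6] [-3.1375e+00 -1.7000e-03  1.6980e+00] [ 0.1 -0.9 -0.5] 0.6 [-0.25  0.23  1.79  0.    1.13 -0.38]
```

View pics/w2.png

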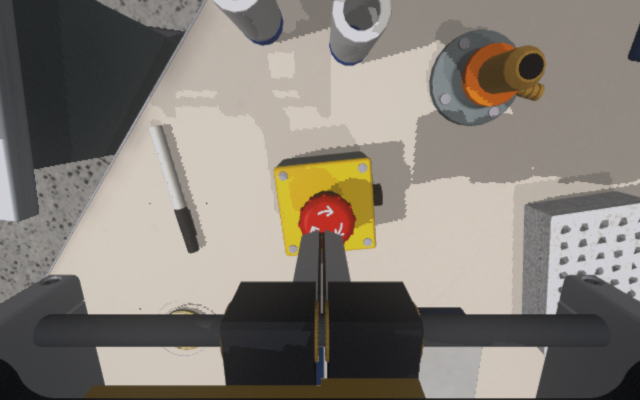

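```bash
python3 - <<'E'
from h import *
c=last()
p=at_z(c,327.5,217.5,92); print(p,totool(c,p))
for q in [(277,165),(368,158),(374,247),(287,255)]:
    p=at_z(c,*q,56);print(p,totool(c,p))
p=np.mean([at_z(c,*q,56) for q in [(277,165),(368,158),(374,247),(287,255)]],0);print(p)
E
python3 -m jog '[[0,0.25,0,0,0,0,0],[0,0,0.4,0,0,0,0],[0,0,0.4,0,0,0,0],[0,0,0.4,0,0,0,0],[0,0,0.3,0,0,0,0],[0,0,0.2,0,0,0,0]]'
python3 -m jog '[[0,0,0.2,0,0,0,0],[0,0,0.2,0,0,0,0]]'
```

```text
[480.12665893 -78.82208211  92.        ] [ 3.97915555  4.67092208 15.59931113]
[433.79570306 -49.99054481  56.        ] [ 38.39509218 -37.47915175  51.83092161]
[508.98082699 -34.36296613  56.        ] [44.35931579 39.08035541 51.52436597]
[ 527.95620931 -113.44277102   56.        ] [-36.48857703  47.87068495  51.35404645]
[ 450.22454185 -131.57982962   56.        ] [-44.61898146 -31.53310899  51.66876831]
[480.2393203 -82.3440279  56.       ]
clock: 3.65
eef_pos: [479.7, -83.4, 92.5]
eef_rot: [-3.141, -0.0, 1.7]
wrist_force: [-0.1, -0.1, 0.5]
finger_gap: 0.4
clock: 3.85
eef_pos: [479.9, -83.4, 88.7]
eef_rot: [3.142, -0.0, 1.7]
wrist_force: [0.6, 0.5, 0.7]
finger_gap: 0.2
```

```bash
python3 -m jog '[[0,0,0.2,0,0,0,0],[0,0,0.1,0,0,0,0]]'
python3 -m jog '[[0,0,0.1,0,0,0,0],[0,0,0,0,0,0,0]]'
```

```text
clock: 4.05
eef_pos: [479.8, -83.4, 85.6]
eef_rot: [-3.141, -0.0, 1.7]
wrist_force: [-0.5, 0.3, -0.2]
finger_gap: 0.6
clock: 4.25
eef_pos: [479.8, -83.4, 84.7]
eef_rot: [-3.141, -0.0, 1.7]
wrist_force: [-0.9, 0.9, 0.3]
finger_gap: 0.2
```

```bash
python3 -m jog '[[0,0,0.1,0,0,0,0],[0,0,0.1,0,0,0,0],[0,0,0,0,0,0,0]]'; python3 - <<'E'
from h import *
wsnap('w3.png'); c=snap('scene','s3.png'); cv2.imwrite('pics/s3z.png',cv2.resize(c['color'][180:280,260:400],None,fx=5,fy=5))
E
```

```text
clock: 4.55
eef_pos: [479.8, -83.4, 82.7]
eef_rot: [-3.141, -0.0, 1.7]
wrist_force: [-0.7, 0.1, -0.6]
finger_gap: 0.4
4.55 [479.8 -83.4  82.7] [-3.1415e+00 -1.0000e-04  1.6998e+00] [-0.7  0.1 -0.6] 0.4 [-0.25  0.27  1.8   0.    1.07 -0.38]
```

View pics/w3.png

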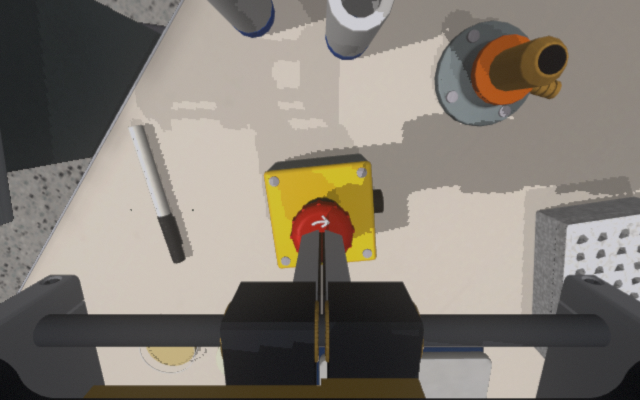

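View pics/s3z.png

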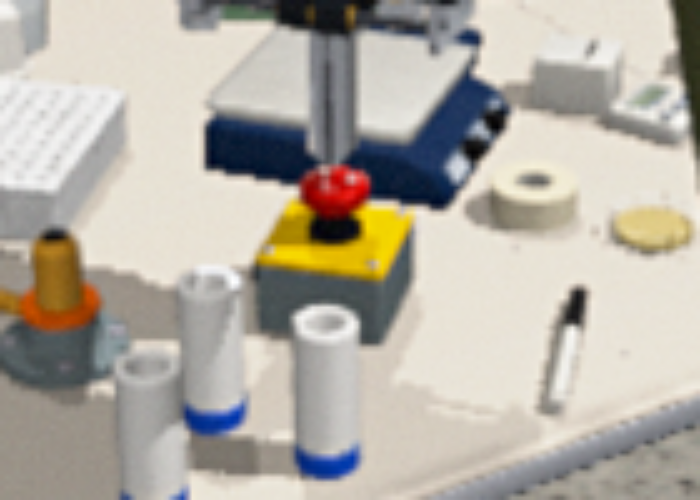

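```bash
python3 - <<'E'
from h import *
import pickle
c=last()
K=np.array([[c['fx'],0,c['cx']],[0,c['fy'],c['cy']],[0,0,1]])
def proj(p,c=c):
    q=np.linalg.inv(c['T'] if 'T' in c else c['cam_to_world'])@np.append(p,1)
    K=np.array([[c['fx'],0,c['cx']],[0,c['fy'],c['cy']],[0,0,1]])
    return cv2.projectPoints(q[None,:3],np.zeros(3),np.zeros(3),K,c['distortion'])[0].ravel()
print(proj(c['tool'][:3,3]))
for u,v in[(322.5,198),(291,229),(354,229)]:
    for z in(94,87): 
        p=at_z(c,u,v,z);print(u,v,z,p.round(1),totool(c,p).round(1))
s=pickle.load(open('c0.pkl','rb'))['scene']
print(proj(c['tool'][:3,3],s),[(x-260)*5 for x in proj(c['tool'][:3,3],s)[:1]],(proj(c['tool'][:3,3],s)[1]-180)*5)
for z in (94,87): print((proj(np.array([480,-83,z]),s)-[260,180])*5)
E
```

```text
[321.3501308  229.83248378]
322.5 198 94 [477.1 -56.9  94. ] [ 26.6   0.8 -11.3]
322.5 198 87 [477.4 -58.8  87. ] [24.7  0.8 -4.3]
291 229 94 [458.9 -81.1  94. ] [  4.9 -20.5 -11.3]
291 229 87 [458.5 -83.9  87. ] [  2.3 -21.2  -4.3]
354 229 94 [501.  -75.6  94. ] [  5.   22.  -11.3]
354 229 87 [502.2 -78.2  87. ] [ 2.3 22.8 -4.3]
[325.92645754 219.39802733] [np.float64(329.63228767807465)] 196.99013665970313
[328.79719759 181.38921704]
[328.96808634 191.22539655]
```

```bash
python3 - <<'E'
from h import *
import pickle
im=cv2.imread('pics/s3.png'); a=cv2.resize(im[195:245,295:360],None,fx=12,fy=12,interpolation=cv2.INTER_NEAREST)
t=snap('top','t3.png'); b=cv2.resize(t['color'][185:235,285:350],None,fx=12,fy=12,interpolation=cv2.INTER_NEAREST)
cv2.imwrite('pics/z3.png',cv2.resize(np.vstack([a]),None,fx=1,fy=1)); cv2.imwrite('pics/z3t.png',b)
E
```

```text
(no output)
```

View pics/z3.png

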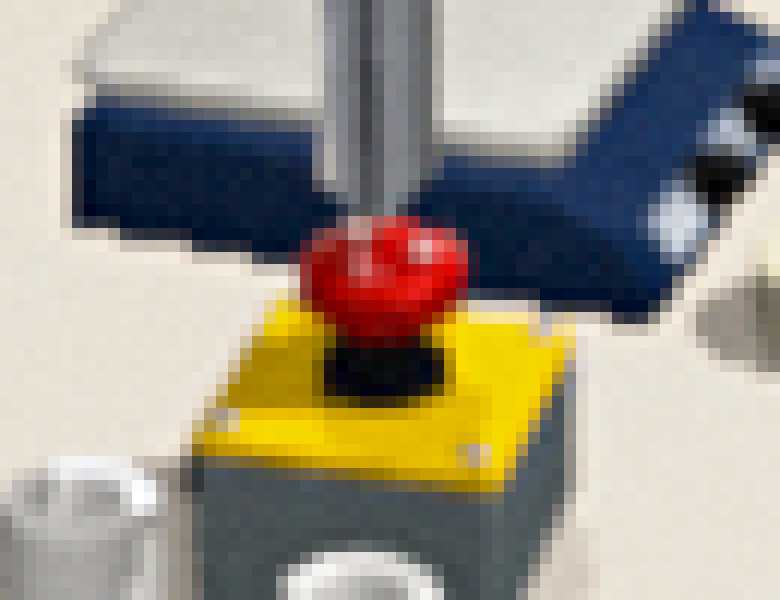

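View pics/z3t.png

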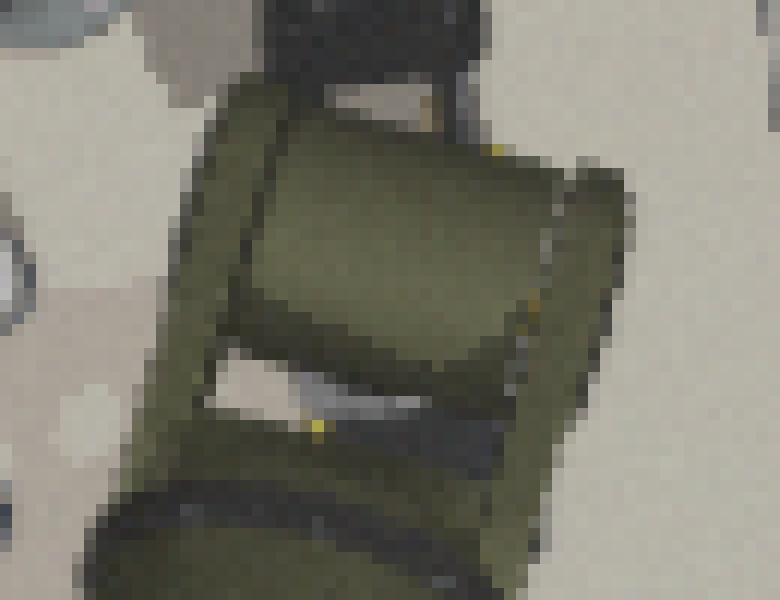

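```bash
python3 - <<'E'
from h import *
im=cv2.imread('pics/w3.png'); cv2.imwrite('pics/w3z.png',cv2.resize(im[180:290,250:400],None,fx=5,fy=5,interpolation=cv2.INTER_NEAREST))
E
```

```text
(no output)
```

View pics/w3z.png

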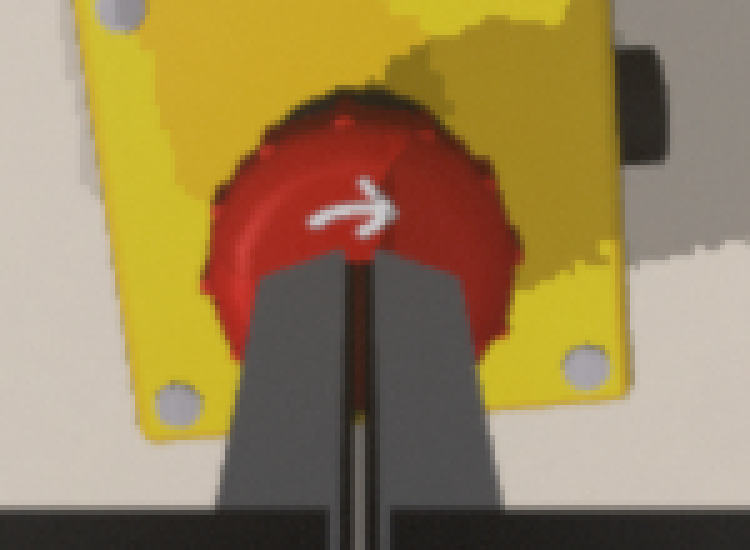

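```bash
python3 -m jog '[[0,0,0.2,0,0,0,0],[0,0,0.2,0,0,0,0]]';python3 -m jog '[[0,0,0.2,0,0,0,0],[0,0,0.2,0,0,0,0]]'; python3 -m jog '[[0,0,0.2,0,0,0,0],[0,0,0.1,0,0,0,0]]'; python3 - <<'E'
from h import *
wsnap('w4.png'); c=snap('scene','s4.png'); cv2.imwrite('pics/s4z.png',cv2.resize(c['color'][195:245,295:360],None,fx=12,fy=12,interpolation=0))
E
```

```text
clock: 4.9
eef_pos: [479.9, -83.4, 78.7]
eef_rot: [3.142, 0.0, 1.7]
wrist_force: [-0.0, -0.1, -1.3]
finger_gap: 0.5
clock: 5.1
eef_pos: [479.8, -83.4, 74.6]
eef_rot: [-3.141, -0.0, 1.7]
wrist_force: [1.2, -0.1, 0.7]
finger_gap: 0.1
clock: 5.3
eef_pos: [479.8, -83.4, 71.6]
eef_rot: [-3.141, -0.0, 1.7]
wrist_force: [-0.2, -0.3, 0.4]
finger_gap: 0.7
5.3 [479.8 -83.4  71.6] [-3.1413e+00 -1.0000e-04  1.6998e+00] [-0.2 -0.3  0.4] 0.7 [-0.25  0.29  1.81 -0.    1.04 -0.38]
```

View pics/s4z.png

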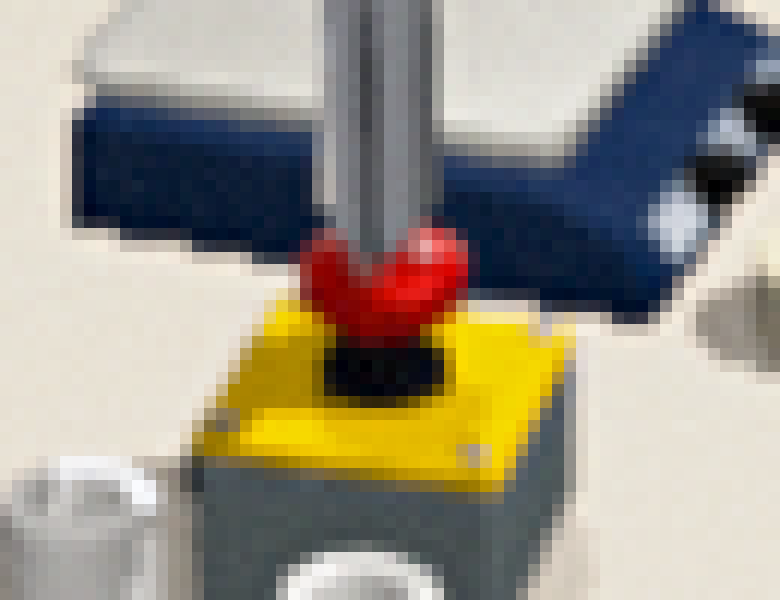

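View pics/w4.png

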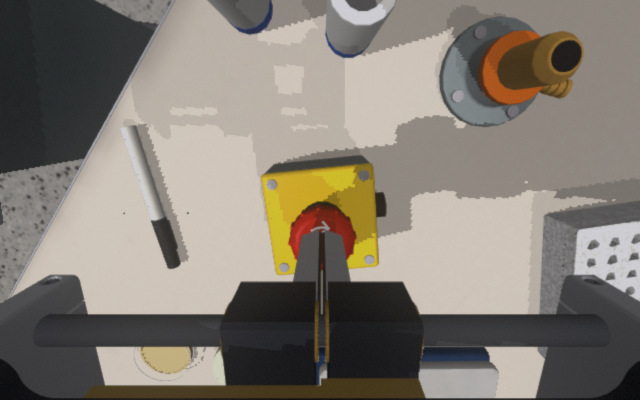

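```bash
python3 -m jog '[[0,0,0.1,0,0,0,0],[0,0,0.1,0,0,0,0]]';python3 -m jog '[[0,0,0.1,0,0,0,0],[0,0,0.1,0,0,0,0]]'; python3 -m jog '[[0,0,0.1,0,0,0,0],[0,0,0.1,0,0,0,0]]'
```

```text
clock: 5.6
eef_pos: [479.9, -83.4, 69.9]
eef_rot: [3.141, 0.0, 1.7]
wrist_force: [-0.2, 0.1, -0.3]
finger_gap: 0.6
clock: 5.8
eef_pos: [479.9, -83.4, 67.9]
eef_rot: [3.141, 0.0, 1.7]
wrist_force: [-0.1, -0.0, 2.4]
finger_gap: 0.4
clock: 6.0
eef_pos: [479.9, -83.5, 65.9]
eef_rot: [3.141, 0.0, 1.7]
wrist_force: [-0.9, 1.1, 3.8]
finger_gap: 0.3
```

```bash
python3 -m jog '[[0,0,0.1,0,0,0,0],[0,0,0.1,0,0,0,0]]';python3 -m jog '[[0,0,0.1,0,0,0,0],[0,0,0,0,0,0,0]]'; python3 -m jog '[[0,0,0.1,0,0,0,0],[0,0,0,0,0,0,0]]'; python3 - <<'E'
from h import *
c=snap('scene','s5.png'); cv2.imwrite('pics/s5z.png',cv2.resize(c['color'][195:245,295:360],None,fx=12,fy=12,interpolation=0))
E
```

```text
clock: 6.2
eef_pos: [479.9, -83.4, 63.9]
eef_rot: [3.141, 0.0, 1.7]
wrist_force: [-0.4, 0.5, 4.6]
finger_gap: -0.2
clock: 6.4
eef_pos: [479.9, -83.4, 62.7]
eef_rot: [3.142, 0.0, 1.7]
wrist_force: [0.3, -0.9, 2.0]
finger_gap: 0.4
clock: 6.6
eef_pos: [479.9, -83.4, 61.7]
eef_rot: [3.142, -0.0, 1.7]
wrist_force: [0.7, 0.1, 2.2]
finger_gap: 0.6
```

View pics/s5z.png

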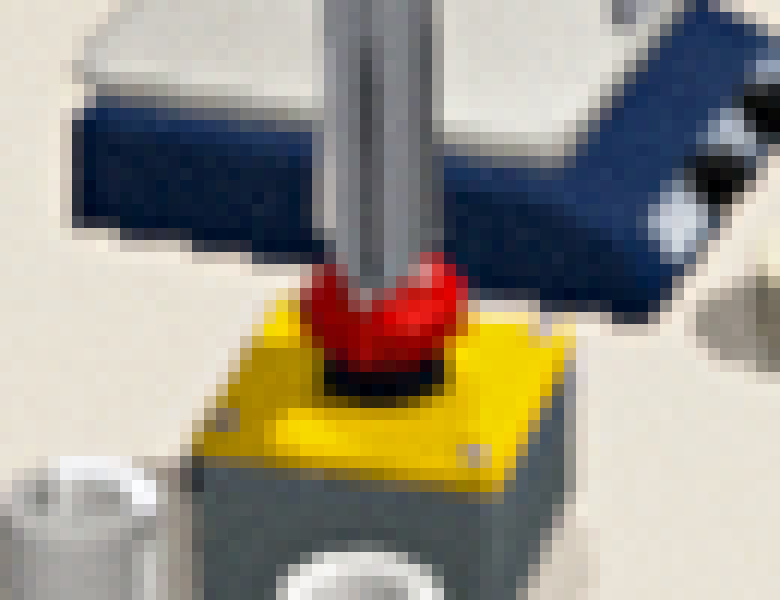

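```bash
python3 -m jog '[[0,0,0.05,0,0,0,0],[0,0,0,0,0,0,0]]';python3 -m jog '[[0,0,0.05,0,0,0,0],[0,0,0,0,0,0,0]]'; python3 -m jog '[[0,0,0.05,0,0,0,0],[0,0,0,0,0,0,0]]'
```

```text
clock: 6.85
eef_pos: [480.0, -83.4, 61.6]
eef_rot: [3.141, 0.0, 1.7]
wrist_force: [-0.7, 0.1, 5.8]
finger_gap: 0.4
clock: 7.05
eef_pos: [480.1, -83.4, 61.5]
eef_rot: [3.141, 0.0, 1.7]
wrist_force: [-2.9, 0.0, 10.4]
finger_gap: 0.4
clock: 7.25
eef_pos: [480.1, -83.5, 61.3]
eef_rot: [3.141, 0.0, 1.7]
wrist_force: [-5.2, 1.0, 15.4]
finger_gap: 0.4
```

```bash
python3 -m jog '[[0,0,-0.5,0,0,0,0],[0,0,-2,0,0,0,0],[0,0,-3,0,0,0,60],[0,0,-4,0,0,0,60],[0,0,0,0,0,0,60],[0,0,0,0,0,0,60]]'; python3 - <<'E'
from h import *
wsnap('w6.png')
c=snap('scene','s6.png'); cv2.imwrite('pics/s6z.png',cv2.resize(c['color'][145:245,265:395],None,fx=6,fy=6,interpolation=0))
E
```

```text
clock: 7.85
eef_pos: [479.9, -83.4, 155.4]
eef_rot: [3.141, 0.0, 1.7]
wrist_force: [-0.5, -0.3, -0.0]
finger_gap: 28.9
7.85 [479.9 -83.4 155.4] [3.1409e+00 3.0000e-04 1.6997e+00] [-0.5 -0.3 -0. ] 28.9 [-0.25  0.18  1.73  0.    1.23 -0.38]
```

View pics/s6z.png

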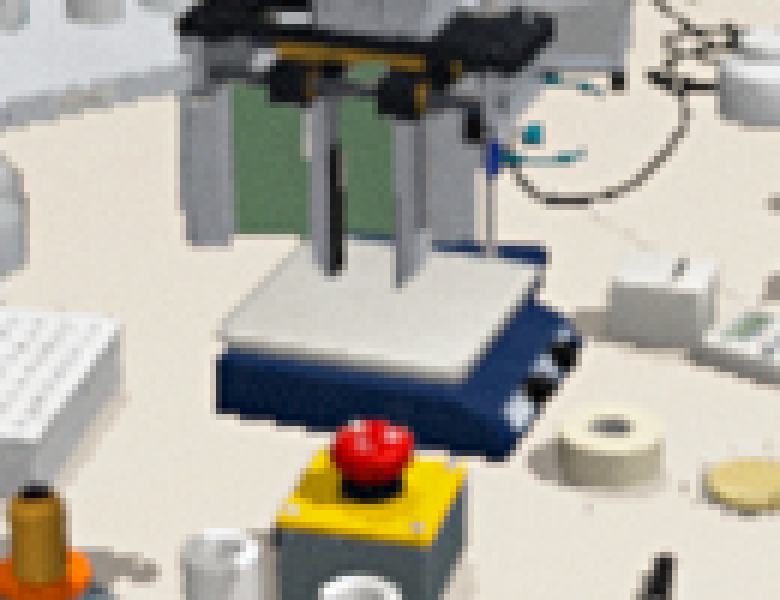

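View pics/w6.png

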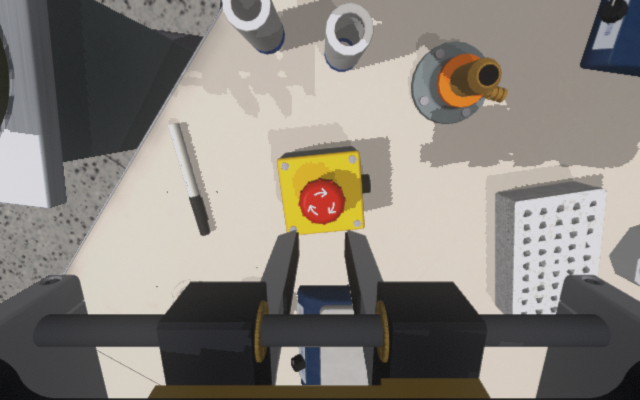

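```bash
cat >> h.py <<'E'
def proj(c,p):
    q=np.linalg.inv(c['T'] if 'T' in c else c['cam_to_world'])@np.append(p,1)
    K=np.array([[c['fx'],0,c['cx']],[0,c['fy'],c['cy']],[0,0,1]])
    return cv2.projectPoints(q[None,:3],np.zeros(3),np.zeros(3),K,c['distortion'])[0].ravel()
E
python3 - <<'E'
from h import *
import pickle
c=last(); s=pickle.load(open('c0.pkl','rb'))['scene']; t=pickle.load(open('c0.pkl','rb'))['top']
for z in(155,170,180,190): print(z,proj(s,[479.9,-83.4,z]))
p=at_z(c,321.5,201,84);print('head',p,totool(c,p))
for q in [(279,158),(358,151),(363,230),(287,236)]:
    print(at_z(c,*q,56).round(1))
print('mean',np.mean([at_z(c,*q,56) for q in [(279,158),(358,151),(363,230),(287,236)]],0))
# independent: bench z from triangulating sleeve tops in wrist vs top cam
def tri(c1,a,c2,b):
    o1,d1=ray(c1,*a);o2,d2=ray(c2,*b)
    A=np.stack([d1,-d2],1);x=np.linalg.lstsq(A,o2-o1,rcond=None)[0]
    p=o1+d1*x[0];q=o2+d2*x[1];return (p+q)/2,np.linalg.norm(p-q)
print('s2top wrist/top',tri(c,(348,24),t,(282,207.8)))
print('orange tip',tri(c,(489,74),t,(287,177)))
print('s2',at_z(c,348,24,95),'s3',at_z(c,247,5,95))
print(at_z(c,489,74,85))
E
```

```text
155 [325.54496701 198.70003826]
170 [325.46786267 194.27950626]
180 [325.41594082 191.30803282]
190 [325.36359951 188.31685156]
head [479.8730501  -82.12082282  84.        ] [ 1.31939256  0.11524837 71.4029294 ]
[433.2 -51.3  56. ]
[510.1 -34.3  56. ]
[ 528.8 -116.    56. ]
[ 449.3 -133.2   56. ]
mean [480.36713762 -83.71714277  56.        ]
s2top wrist/top (array([479.11150336,  55.36311096, 131.26774737]), np.float64(1.4768221895845817))
orange tip (array([600.47756351,  42.56352349,  94.5788361 ]), np.float64(3.1407776693084237))
s2 [481.46707532  64.97375878  95.        ] s3 [402.99122537  67.85275452  95.        ]
[604.81112104  45.88128306  85.        ]
```

```bash
python3 -m jog '[[3.8,0.2,-0.9,0,0,0,80],[3.8,0.2,-0.9,0,0,0,80],[3.8,0.2,-0.9,0,0,0,80],[3.8,0.2,-0.9,0,0,0,80],[0,0,0,0,0,0.129,80],[0,0,0,0,0,0,80],[0,0,0,0,0,0,80]]'; python3 - <<'E'
from h import *
wsnap('w7.png')
E
```

```text
clock: 8.65
eef_pos: [467.9, 68.0, 190.3]
eef_rot: [-3.14, 0.0, 1.574]
wrist_force: [-0.7, -0.1, 0.2]
finger_gap: 75.2
8.65 [467.9  68.  190.3] [-3.1397e+00  2.0000e-04  1.5739e+00] [-0.7 -0.1  0.2] 75.2 [ 0.07  0.12  1.72 -0.    1.31  0.06]
```

View pics/w7.png

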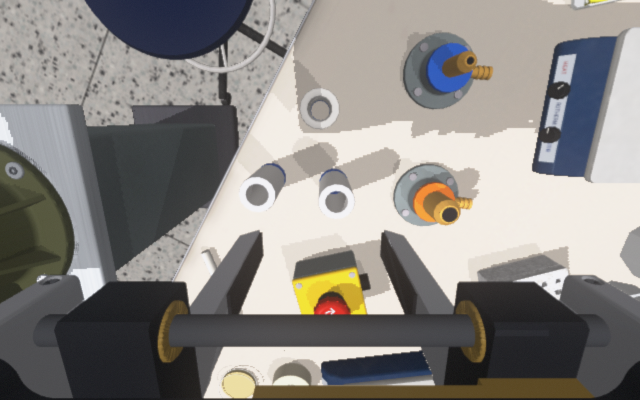

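```bash
python3 - <<'E'
from h import *
c=last(); im=c['color']
cv2.imwrite('pics/w7z.png',cv2.resize(im[20:140,290:510],None,fx=3.6,fy=3.6,interpolation=cv2.INTER_CUBIC))
for n,q,z in [('s1 top',(319.5,108),95),('s2',(336,202),95),('s3',(257.5,194),95),('tip',(469.5,60.5),85),('collar',(449.5,68.5),40),('or tip',(447,213),85)]:
    p=at_z(c,*q,z);print(n,p.round(1),totool(c,p).round(1))
E
```

```text
s1 top [465.6 153.4  95. ] [85.5 -1.8 95.3]
s2 [482.7  61.6  95. ] [-6.5 14.9 95.3]
s3 [402.8  69.7  95. ] [  1.9 -64.9  95.4]
tip [605.5 196.6  85. ] [128.1 138.2 105. ]
collar [605.1 195.8  40. ] [127.4 137.9 150. ]
or tip [601.7  47.   85. ] [-21.4 133.9 105.1]
```

View pics/w7z.png

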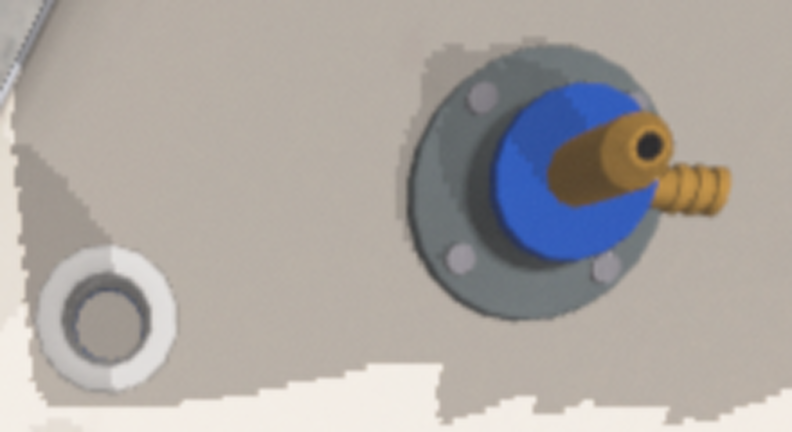

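```bash
python3 -m jog '[[4.2,-0.1,0,0,0,0,80],[4.3,-0.05,0,0,0,0,80],[0,0,2.6,0,0,0,80],[0,0,2.6,0,0,0,80],[0,0,0,0,0,0,80],[0,0,0,0,0,0,80]]'; python3 - <<'E'
from h import *
wsnap('w8.png')
E
```

```text
clock: 9.3
eef_pos: [466.9, 152.8, 139.7]
eef_rot: [-3.141, 0.0, 1.571]
wrist_force: [-0.5, -0.1, 0.6]
finger_gap: 75.3
9.3 [466.9 152.8 139.7] [-3.1409e+00  2.0000e-04  1.5710e+00] [-0.5 -0.1  0.6] 75.3 [ 0.24  0.21  1.73 -0.    1.2   0.24]
```

View pics/w8.png

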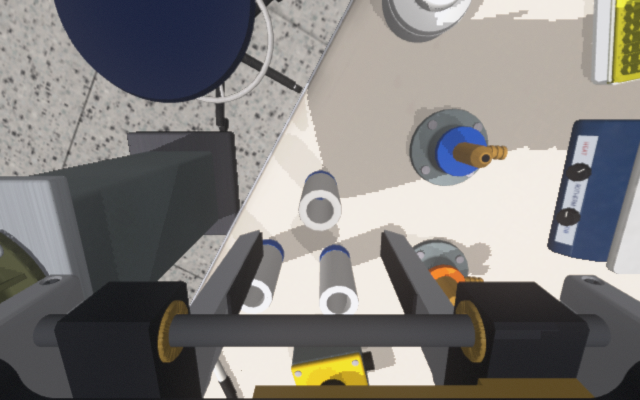

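```bash
python3 - <<'E'
from h import *
c=last(); im=c['color']
cv2.imwrite('pics/w8z.png',cv2.resize(im[90:240,280:520],None,fx=3.3,fy=3.3,interpolation=cv2.INTER_CUBIC))
for n,q,z in [('s1 top',(320.2,209.5),95),('s2',(339,300),95),('tip',(485,158.5),85),('collar',(461,151),40)]:
    p=at_z(c,*q,z);print(n,p.round(1),totool(c,p).round(1))
E
```

```text
s1 top [465.9 154.   95. ] [ 1.3 -1.  44.7]
s2 [483.4  65.6  95. ] [-87.2  16.5  44.7]
tip [605.8 196.3  85. ] [ 43.5 138.9  54.6]
collar [605.1 197.6  40. ] [ 44.8 138.2  99.6]
```

View pics/w8z.png

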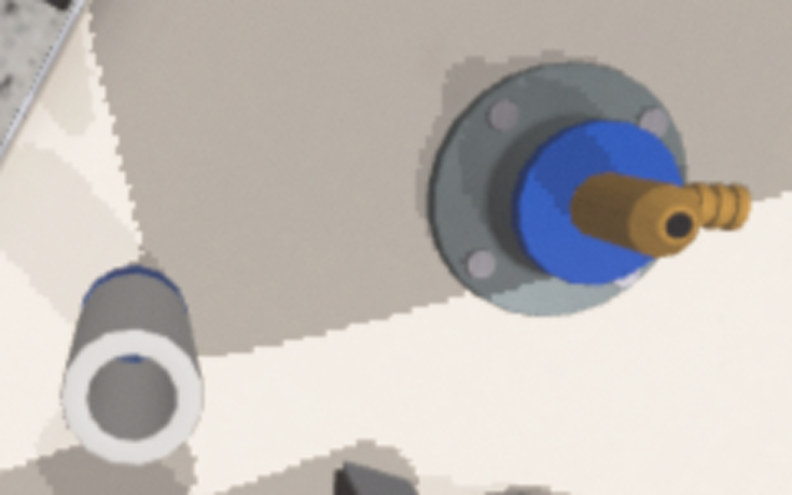

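```bash
python3 -m jog '[[0.1,-0.1,3,0,0,0,80],[0,0,3,0,0,0,80],[0,0,3,0,0,0,80],[0,0,2.5,0,0,0,80],[0,0,0.4,0,0,0,80],[0,0,0,0,0,0,80]]'
python3 -m jog '[[0,0,0,0,0,0,50],[0,0,0,0,0,0,35],[0,0,0,0,0,0,30],[0,0,0,0,0,0,30],[0,0,0,0,0,0,30],[0,0,0,0,0,0,30]]' 25; python3 - <<'E'
from h import *
wsnap('w9.png'); c=snap('scene','s9.png'); cv2.imwrite('pics/s9z.png',cv2.resize(c['color'][180:300,220:360],None,fx=5,fy=5,interpolation=2))
E
```

```text
clock: 9.95
eef_pos: [466.3, 154.2, 21.2]
eef_rot: [3.141, -0.0, 1.571]
wrist_force: [-0.7, 0.8, 0.3]
finger_gap: 74.9
clock: 10.55
eef_pos: [465.9, 154.4, 20.6]
eef_rot: [3.141, -0.0, 1.571]
wrist_force: [0.0, -0.3, 2.4]
finger_gap: 38.1
10.55 [465.9 154.4  20.6] [ 3.1413e+00 -1.0000e-04  1.5709e+00] [ 0.  -0.3  2.4] 38.1 [ 0.25  0.37  1.84 -0.    0.93  0.25]
```

View pics/s9z.png

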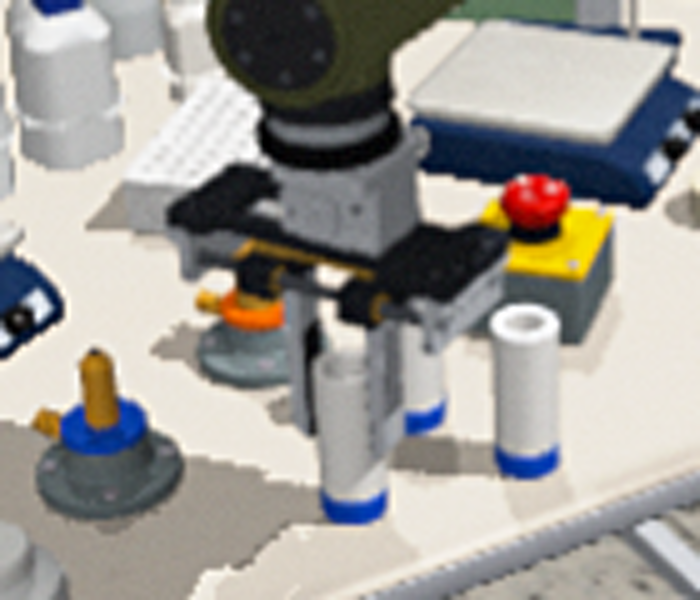

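View pics/w9.png

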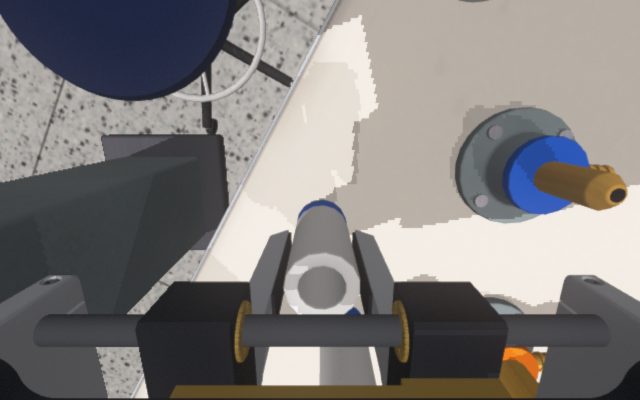

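```bash
python3 - <<'E'
from h import *
c=last()
p=at_z(c,321.5,287,95);print(p,totool(c,p)); p=at_z(c,616,196,85);print(p)
E
python3 -m jog '[[0,0,-1,0,0,0,30],[0,0,-3,0,0,0,30],[0,0,-3,0,0,0,30],[0,0,-3,0,0,0,30],[-0.6,4.6,0,0,0,0,30],[-0.6,4.6,0,0,0,0,30],[-0.6,4.6,0,0,0,0,30],[0,0,0,0,0,0,30]]'
python3 -m jog '[[0,0,0,0,0,0,30],[0,0,0,0,0,0,30]]'
python3 - <<'E'
from h import *
wsnap('w10.png'); c=snap('scene','s10.png'); cv2.imwrite('pics/s10z.png',cv2.resize(c['color'][160:300,200:360],None,fx=4,fy=4,interpolation=2))
E
```

```text
[465.93751759 153.94065589  95.        ] [ -0.453446     0.10139311 -74.44741919]
[605.25569008 196.40459767  85.        ]
clock: 11.45
eef_pos: [606.8, 135.1, 119.1]
eef_rot: [-3.141, 0.0, 1.569]
wrist_force: [-2.2, 0.4, -1.2]
finger_gap: 38.5
clock: 11.65
eef_pos: [602.9, 136.6, 120.7]
eef_rot: [-3.141, -0.0, 1.571]
wrist_force: [0.3, 0.1, 0.0]
finger_gap: 38.6
11.65 [602.9 136.6 120.7] [-3.1412 -0.      1.5712] [0.3 0.1 0. ] 38.6 [0.16 0.5  1.38 0.   1.26 0.16]
```

View pics/s10z.png

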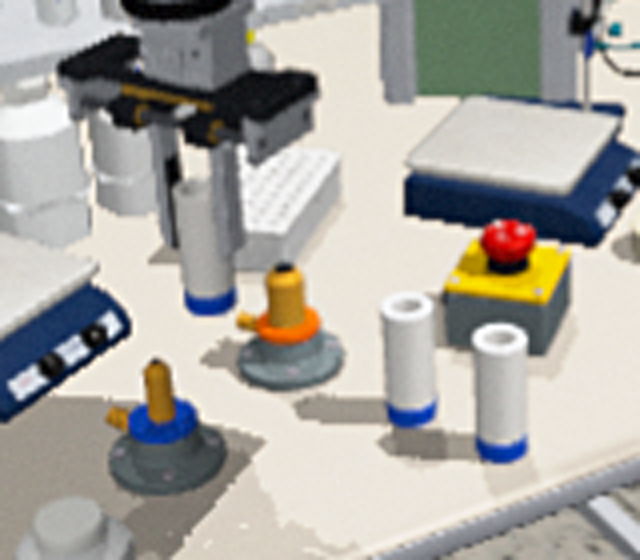

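View pics/w10.png

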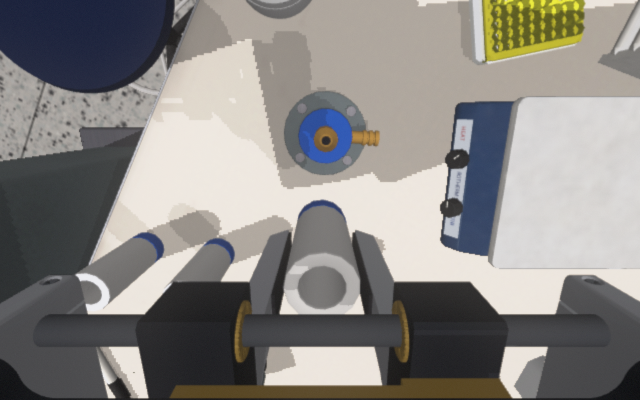

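```bash
python3 - <<'E'
from h import *
c=last(); im=c['color']
cv2.imwrite('pics/w10z.png',cv2.resize(im[80:330,270:390],None,fx=4.6,fy=2.3*1,interpolation=cv2.INTER_CUBIC))
cv2.imwrite('pics/w10y.png',cv2.resize(im[85:180,275:395],None,fx=6,fy=6,interpolation=cv2.INTER_CUBIC))
hsv=cv2.cvtColor(im,cv2.COLOR_BGR2HSV)
m=((hsv[...,0]>100)&(hsv[...,0]<125)&(hsv[...,1]>150)&(hsv[...,2]>80)).astype(np.uint8); m[:95]=0;m[180:]=0;m[:,:290]=0;m[:,360:]=0
k=np.vstack([x for x in cv2.findContours(m,0,1)[0] if cv2.contourArea(x)>30]); (u,v),ax,_=cv2.fitEllipse(cv2.convexHull(k)); print(u,v,ax)
p=at_z(c,u,v,40);print('collar',p,totool(c,p))
for q in [(326,140)]: p=at_z(c,*q,85);print('tip',p,totool(c,p))
p=at_z(c,321.5,287,195);print(p,totool(c,p))
E
```

```text
325.038818359375 135.47088623046875 (52.59314727783203, 53.903865814208984)
collar [606.1428566 197.6356046  40.       ] [61.04865775  3.33360614 80.67626388]
tip [606.40091822 196.98177171  85.        ] [60.39627689  3.57255543 35.67613726]
[602.99842696 136.05167762 195.        ] [ -0.528794     0.10172322 -74.32450989]
```

View pics/w10y.png

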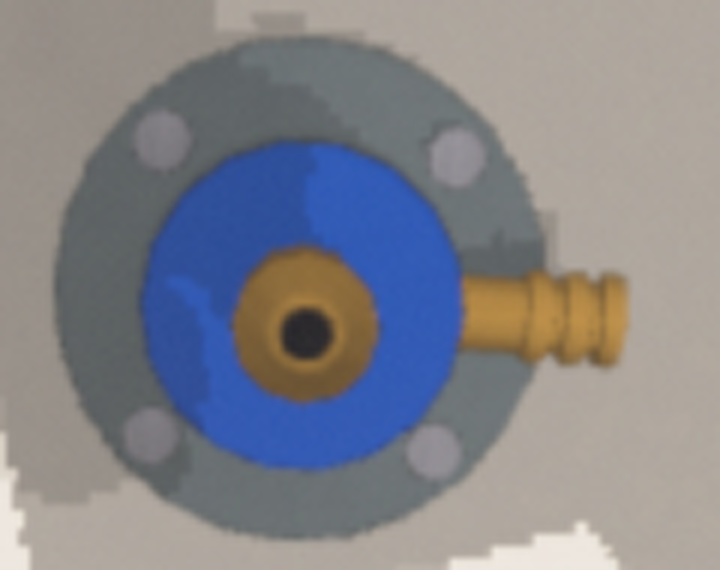

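View pics/w10z.png

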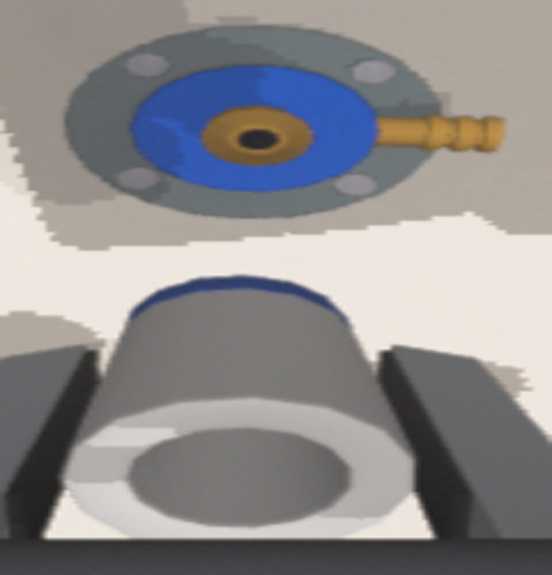

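```bash
python3 - <<'E'
from h import *
c=last()
for v in (200,200.9,202): p=at_z(c,321.4,v,100.1);print('bottom x0',totool(c,p)[0]-19)
for v in (283.5,285): p=at_z(c,322,v,195);print('top',totool(c,p))
p=at_z(c,325.8,140.4,84);print('tip',totool(c,p))
p=at_z(c,325.4,135.6,40);print('tip',totool(c,p))
E
```

```text
bottom x0 -2.5976831590508453
bottom x0 -3.312823952255318
bottom x0 -4.18849770135083
top [  1.3577676    0.34002644 -74.32454502]
top [  0.55092627   0.34061556 -74.32457299]
tip [60.01428002  3.43303816 36.67618274]
tip [60.93287577  3.66481747 80.67612098]
```

```bash
python3 -m jog '[[2.0,0.1,0,0,0,0,30],[2.1,0.1,0,0,0,0,30],[2.1,0.13,0,0,0,0,30],[0,0,0.6,0,0,0,30],[0,0,0.4,0,0,0,30],[0,0,0,0,0,0,30],[0,0,0,0,0,0,30]]'
python3 - <<'E'
from h import *
wsnap('w11.png'); c=snap('scene','s11.png'); cv2.imwrite('pics/s11z.png',cv2.resize(c['color'][170:290,200:300],None,fx=6,fy=5,interpolation=2))
E
```

```text
clock: 12.45
eef_pos: [607.0, 197.6, 110.5]
eef_rot: [-3.142, 0.0, 1.57]
wrist_force: [1.1, 0.2, -0.3]
finger_gap: 38.8
12.45 [607.  197.6 110.5] [-3.1415e+00  1.0000e-04  1.5700e+00] [ 1.1  0.2 -0.3] 38.8 [ 0.26  0.56  1.33 -0.    1.26  0.26]
```

View pics/s11z.png

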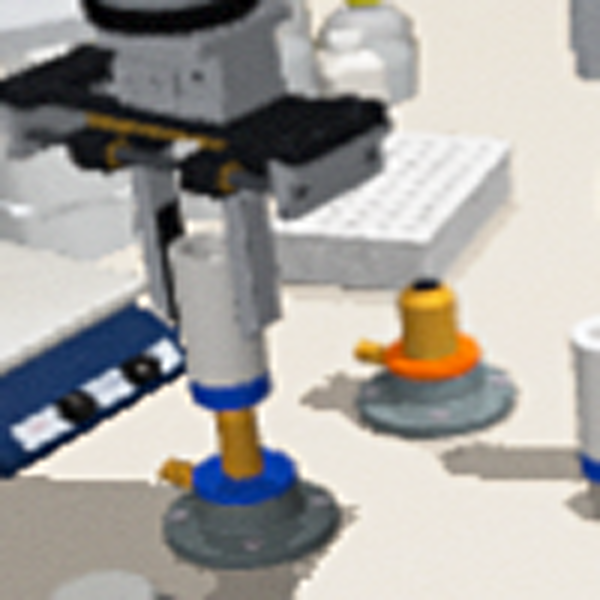

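View pics/w11.png

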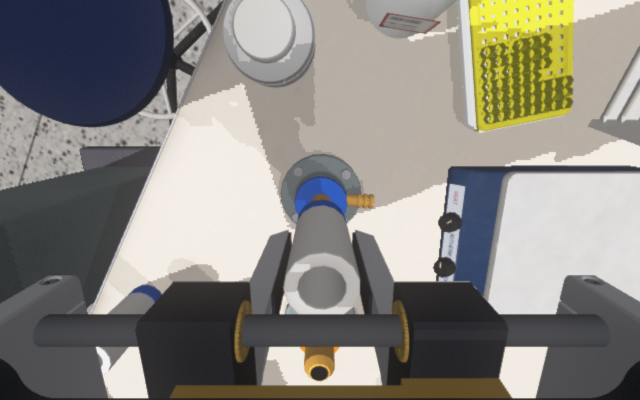

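```bash
python3 -m jog '[[0,0,0.3,0,0,0,30],[0,0,0.3,0,0,0,30],[0,0,0,0,0,0,30]]'; python3 -m jog '[[0,0,0.2,0,0,0,30],[0,0,0.2,0,0,0,30],[0,0,0,0,0,0,30]]';
```

```text
clock: 12.85
eef_pos: [606.8, 198.2, 103.7]
eef_rot: [-3.141, 0.0, 1.571]
wrist_force: [-0.5, -0.7, -0.7]
finger_gap: 38.5
clock: 13.15
eef_pos: [606.9, 198.3, 100.0]
eef_rot: [-3.141, 0.0, 1.571]
wrist_force: [-0.3, 0.0, -1.2]
finger_gap: 38.2
```

```bash
python3 -m jog '[[0,0,0.3,0,0,0,30],[0,0,0.3,0,0,0,30],[0,0,0,0,0,0,30]]'; python3 -m jog '[[0,0,0.4,0,0,0,30],[0,0,0.4,0,0,0,30],[0,0,0,0,0,0,30]]';
```

```text
clock: 13.45
eef_pos: [606.8, 198.3, 93.8]
eef_rot: [-3.141, 0.0, 1.571]
wrist_force: [-0.2, 0.4, -1.2]
finger_gap: 38.5
clock: 13.75
eef_pos: [606.7, 198.3, 85.6]
eef_rot: [-3.141, 0.0, 1.571]
wrist_force: [-0.5, -0.4, -0.6]
finger_gap: 38.6
```

```bash
python3 -m jog '[[0,0,0.5,0,0,0,30],[0,0,0.5,0,0,0,30],[0,0,0.5,0,0,0,30],[0,0,0.5,0,0,0,30],[0,0,0,0,0,0,30]]'; python3 -m jog '[[0,0,0.2,0,0,0,30],[0,0,0.1,0,0,0,30],[0,0,0,0,0,0,30]]';python3 -m jog '[[0,0,0.1,0,0,0,30],[0,0,0.1,0,0,0,30],[0,0,0,0,0,0,30]]'
```

```text
clock: 14.25
eef_pos: [606.6, 198.2, 65.4]
eef_rot: [-3.14, 0.0, 1.571]
wrist_force: [0.9, -0.1, -1.0]
finger_gap: 38.7
clock: 14.55
eef_pos: [607.0, 198.4, 63.3]
eef_rot: [-3.142, -0.0, 1.571]
wrist_force: [0.6, 0.7, -0.8]
finger_gap: 38.5
clock: 14.85
eef_pos: [607.0, 198.3, 61.2]
eef_rot: [-3.141, 0.0, 1.571]
wrist_force: [0.2, -0.1, -1.4]
finger_gap: 38.5
```

```bash
python3 -m jog '[[0,0,0.1,0,0,0,30],[0,0,0,0,0,0,30]]'; python3 -m jog '[[0,0,0.1,0,0,0,30],[0,0,0,0,0,0,30]]';python3 -m jog '[[0,0,0.1,0,0,0,30],[0,0,0,0,0,0,30]]'
```

```text
clock: 15.05
eef_pos: [607.2, 198.4, 60.6]
eef_rot: [3.141, -0.0, 1.571]
wrist_force: [-0.4, -1.0, 1.6]
finger_gap: 39.0
clock: 15.25
eef_pos: [607.3, 198.5, 60.5]
eef_rot: [3.141, -0.0, 1.571]
wrist_force: [-4.2, -0.5, 10.5]
finger_gap: 38.7
clock: 15.45
eef_pos: [607.3, 198.5, 60.5]
eef_rot: [3.14, -0.0, 1.571]
wrist_force: [-7.8, -2.3, 18.5]
finger_gap: 38.6
```

```bash
python3 -m jog '[[0,0,-0.2,0,0,0,30],[0,0,0,0,0,0,45],[0,0,0,0,0,0,60],[0,0,0,0,0,0,75],[0,0,0,0,0,0,75]]'; python3 -m jog '[[0,0,-3,0,0,0,75],[0,0,-4,0,0,0,75],[0,0,-4,0,0,0,75],[-4.5,-0.3,0,0,0,0,75],[-4.5,-0.3,0,0,0,0,75],[0,0,0,0,0,0,75],[0,0,0,0,0,0,75]]'
python3 - <<'E'
from h import *
wsnap('w12.png'); c=snap('scene','s12.png'); cv2.imwrite('pics/s12z.png',cv2.resize(c['color'][160:320,150:360],None,fx=3.8,fy=3.7,interpolation=2))
E
```

```text
clock: 15.95
eef_pos: [607.0, 198.3, 60.1]
eef_rot: [-3.141, 0.0, 1.571]
wrist_force: [-0.5, -0.1, -0.1]
finger_gap: 63.0
clock: 16.65
eef_pos: [601.1, 107.7, 170.5]
eef_rot: [3.141, -0.0, 1.569]
wrist_force: [0.2, 0.1, 1.1]
finger_gap: 70.6
16.65 [601.1 107.7 170.5] [ 3.1414e+00 -2.0000e-04  1.5692e+00] [0.2 0.1 1.1] 70.6 [0.12 0.44 1.35 0.   1.35 0.12]
```

View pics/s12z.png

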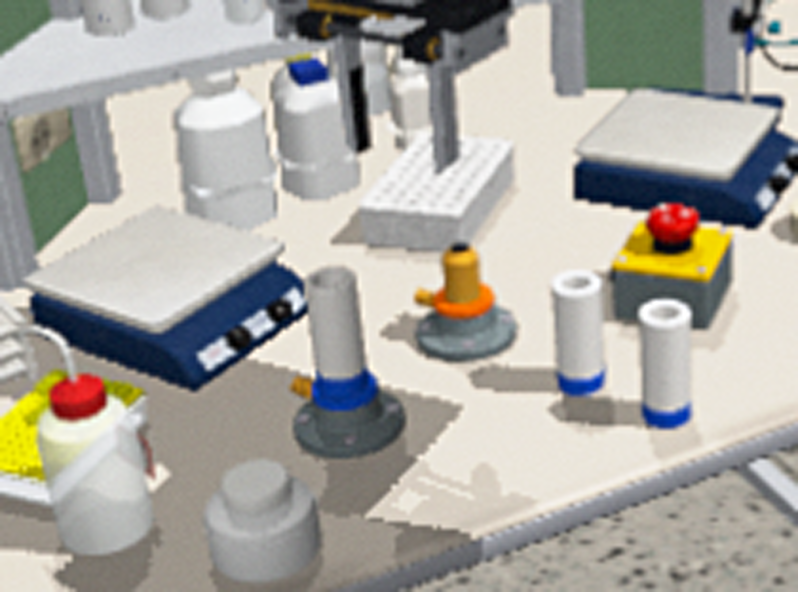

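View pics/w12.png

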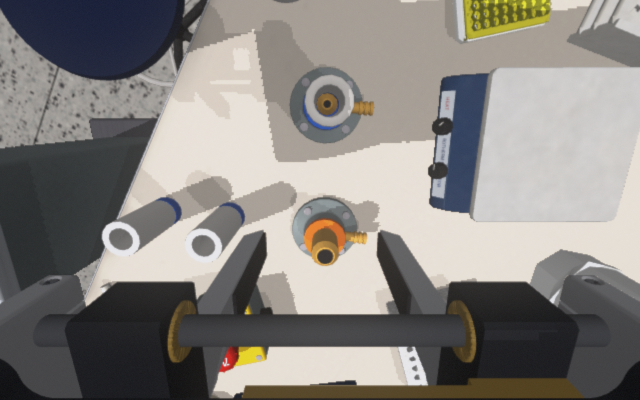

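```bash
python3 -m jog '[[-3.8,-2.4,0,0,0,0,75],[-3.8,-2.4,0,0,0,0,75],[-3.8,-2.4,0,0,0,0,75],[-3.8,-2.4,0,0,0,0,75],[-3.8,-2.5,0,0,0,0,75],[0,0,2,0,0,0,75],[0,0,2,0,0,0,75],[0,0,0,0,0,0,75]]';python3 -m jog '[[0,0,0,0,0,0,75],[0,0,0,0,0,0,75]]'
python3 - <<'E'
from h import *
wsnap('w13.png')
E
```

```text
clock: 17.55
eef_pos: [479.2, -80.7, 128.4]
eef_rot: [-3.138, -0.001, 1.572]
wrist_force: [-1.1, 0.9, 0.5]
finger_gap: 70.3
clock: 17.75
eef_pos: [480.7, -81.2, 131.3]
eef_rot: [3.14, 0.0, 1.572]
wrist_force: [0.8, 0.1, 0.2]
finger_gap: 70.7
17.75 [480.7 -81.2 131.3] [3.1404e+00 3.0000e-04 1.5718e+00] [0.8 0.1 0.2] 70.7 [-0.24  0.21  1.76  0.    1.18 -0.24]
```

View pics/w13.png

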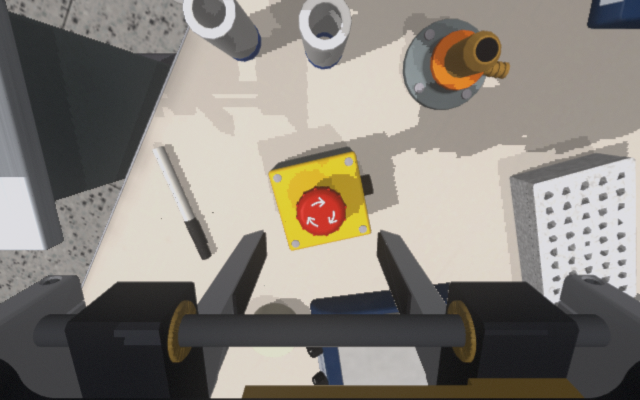

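```bash
python3 - <<'E'
from h import *
c=last()
p=at_z(c,320.8,211,84);print(p,totool(c,p))
E
python3 -m jog '[[-0.15,-0.03,2.5,0,0,0,75],[0,0,2.5,0,0,0,75],[0,0,2.5,0,0,0,75],[0,0,1.2,0,0,0,75],[0,0,0,0,0,0,75],[0,0,0,0,0,0,75]]'
```

```text
[480.28694191 -82.11621607  84.        ] [-0.89328756 -0.49762745 47.29980127]
clock: 18.4
eef_pos: [480.4, -83.2, 44.4]
eef_rot: [3.14, 0.0, 1.571]
wrist_force: [0.1, -0.7, -0.1]
finger_gap: 70.7
```

```bash
python3 -m jog '[[0,0,0.3,0,0,0,75],[0,0,0.3,0,0,0,65],[0,0,0,0,0,0,50],[0,0,0,0,0,0,35],[0,0,0,0,0,0,35],[0,0,0,0,0,0,35],[0,0,0,0,0,0,35]]' 20
python3 - <<'E'
from h import *
wsnap('w14.png'); c=snap('scene','s14.png'); cv2.imwrite('pics/s14z.png',cv2.resize(c['color'][160:260,270:390],None,fx=6,fy=6,interpolation=2))
E
```

```text
clock: 19.1
eef_pos: [480.2, -83.2, 37.6]
eef_rot: [3.141, 0.0, 1.571]
wrist_force: [3.2, 0.0, -0.2]
finger_gap: 42.6
19.1 [480.2 -83.2  37.6] [3.1405e+00 2.0000e-04 1.5708e+00] [ 3.2  0.  -0.2] 42.6 [-0.25  0.34  1.84  0.    0.96 -0.25]
```

View pics/s14z.png

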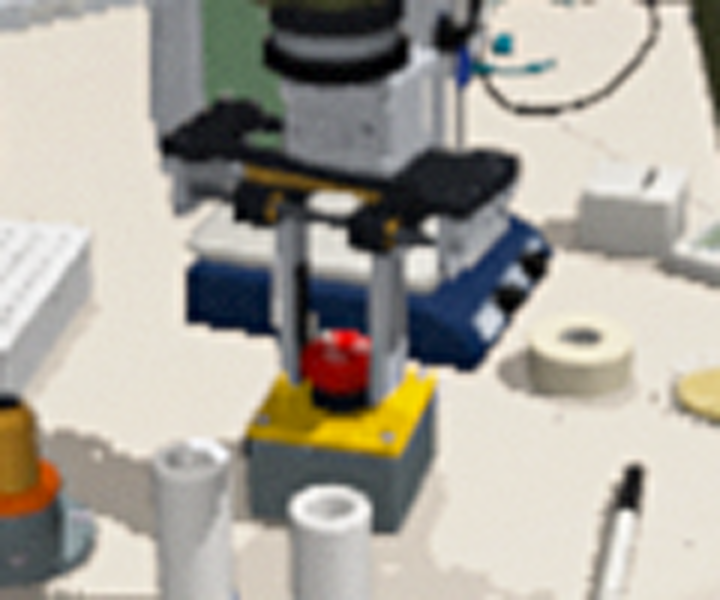

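View pics/w14.png

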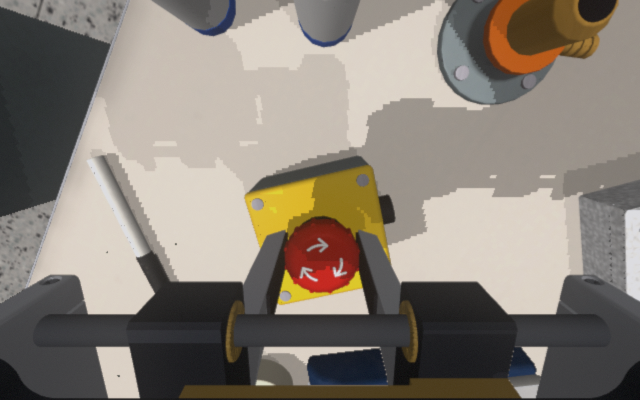

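```bash
python3 -m jog '[[0,0,0,0,0,0.1,35],[0,0,0,0,0,0.1,35],[0,0,0,0,0,0.1,35],[0,0,0,0,0,0.1,35],[0,0,0,0,0,0,35]]';python3 -m jog '[[0,0,0,0,0,0.1,35],[0,0,0,0,0,0.1,35],[0,0,0,0,0,0.1,35],[0,0,0,0,0,0.1,35],[0,0,0,0,0,0.05,35],[0,0,0,0,0,0,35],[0,0,0,0,0,0,35]]'
python3 - <<'E'
from h import *
wsnap('w15.png'); print(monitor.read_state()['moment'])
E
```

```text
clock: 19.7
eef_pos: [480.4, -83.3, 37.7]
eef_rot: [3.14, -0.0, 1.167]
wrist_force: [6.3, 0.0, -0.7]
finger_gap: 42.8
clock: 20.4
eef_pos: [480.7, -83.5, 38.0]
eef_rot: [3.14, -0.001, 0.721]
wrist_force: [5.5, -1.0, 2.2]
finger_gap: 43.2
20.4 [480.7 -83.5  38. ] [ 3.1395e+00 -1.4000e-03  7.2060e-01] [ 5.5 -1.   2.2] 43.2 [-0.25  0.34  1.84 -0.    0.96  0.6 ]
[-0.20405658 -1.06175964  0.03675159]
```

View pics/w15.png

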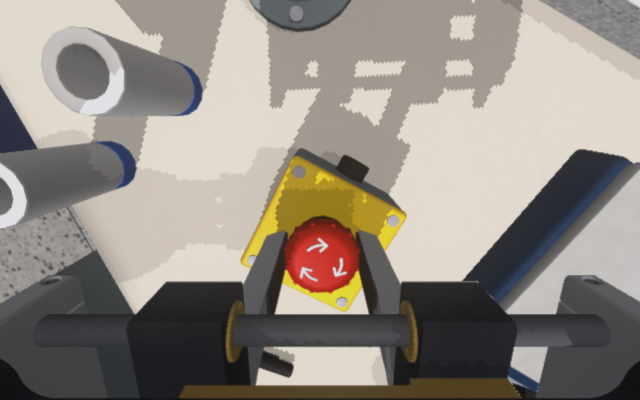

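```bash
python3 -m jog '[[0,0,-0.25,0,0,0,35],[0,0,-0.25,0,0,0,35],[0,0,0,0,0,0,50],[0,0,0,0,0,0,65],[0,0,0,0,0,0,75],[0,0,0,0,0,0,75]]'; python3 -m jog '[[0,0,-2,0,0,0,75],[0,0,-4,0,0,0,75],[0,0,-4,0,0,0,75],[0,0,-3,0,0,0,75],[0,0,0,0,0,0,75],[0,0,0,0,0,0,75]]'
python3 - <<'E'
from h import *
wsnap('w16.png'); c=snap('scene','s16.png'); cv2.imwrite('pics/s16z.png',cv2.resize(c['color'][160:320,150:360],None,fx=3.8,fy=3.7,interpolation=2))
cv2.imwrite('pics/s16y.png',cv2.resize(c['color'][195:245,295:360],None,fx=12,fy=12,interpolation=0))
E
```

```text
clock: 21.05
eef_pos: [479.5, -83.1, 42.1]
eef_rot: [-3.141, 0.0, 0.721]
wrist_force: [-0.1, -0.3, 0.5]
finger_gap: 67.2
clock: 21.65
eef_pos: [479.6, -83.1, 172.2]
eef_rot: [3.141, -0.0, 0.721]
wrist_force: [0.2, 0.3, -0.9]
finger_gap: 70.8
21.65 [479.6 -83.1 172.2] [ 3.1414e+00 -1.0000e-04  7.2090e-01] [ 0.2  0.3 -0.9] 70.8 [-0.25  0.17  1.71 -0.    1.27  0.6 ]
```

View pics/s16z.png

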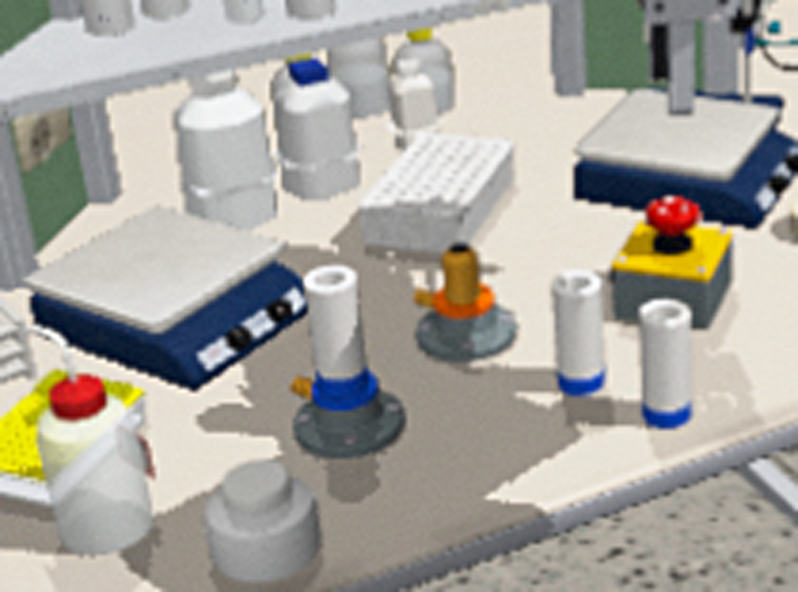

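View pics/s16y.png

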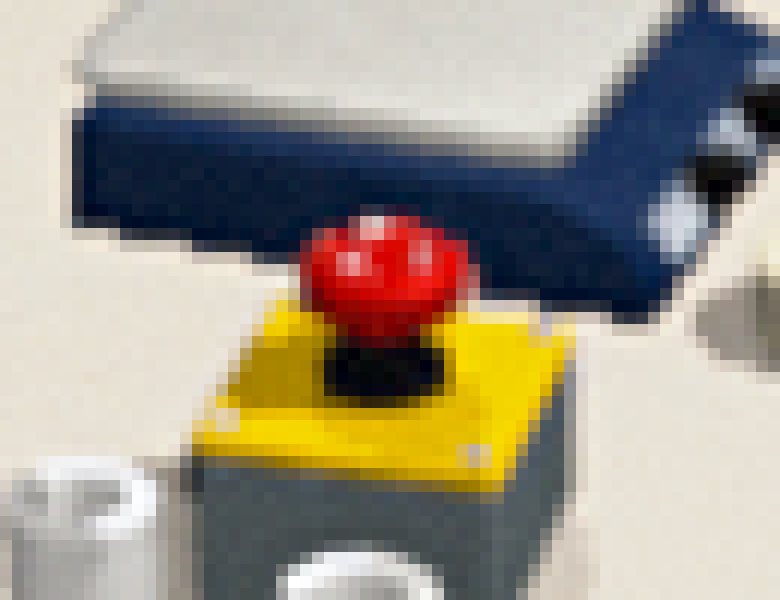

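View pics/w16.png

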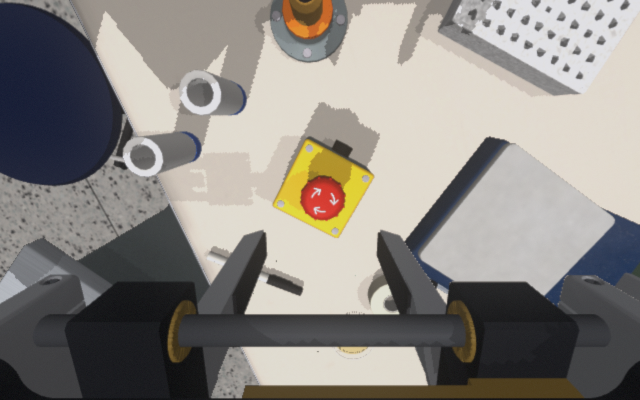

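```bash
python3 -c "
from cell import order; print(order.sign_off())"
```

```text
the job is handed in; nothing more can be done
None
```

The job is done and handed in at about 21.7 s: button latched, sleeve pushed home on the blue port, button released, with nothing touching the scene at the end.

- **Button press:** I pressed the yellow box's red button with the shut fingers until it hit its stop at about 15 N. After I backed off, the picture showed the head staying down. It was still down after the sleeve was seated.
- **Sleeve:** I gripped the sleeve farthest to the left, where the fingers stopped at 38 mm. It went over the blue port's spigot without resistance and came to rest on the collar. Contact came at 40 mm above its height on the bench, and the force rose to about 18 N. After release it stands upright on the collar.
- **Release:** I gripped the head, turned it 0.85 rad clockwise and let go. In the last picture it sits as high as before the press.
- **Bottles:** Both white bottles look unmoved in the last scene picture.

**Disagreements:**
- **Fingertips:** Contact and the pictures put the real fingertips about 24.5 mm behind the stated TCP. I allowed for this in all heights after the first press.
- **Top camera:** It read a few millimetres off from the wrist camera, so I used the wrist measurements.
- **Sleeve tilt:** Before insertion, the sleeve's top and bottom in the wrist picture disagreed by about 4 mm, which hinted at a tilt. It still went on without side force.

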